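# Lock the reference lens in its steel case

### The job

The reference lens is back in its steel case. Swing the lid shut, bring the open padlock to the two eye tabs at the front of the case so that its shackle goes down through both eyes, and press the shackle fully home into the padlock body until it clicks and stays down. Leave the other things on the bench where they are.

Things in the scene. Friction and masses are not known exactly. Their poses are not given: they have to be found in the camera images.
- case: Grey sheet-steel case, fixed to the bench, 170 mm deep (its x), 240 mm long (its y). Tray 66 mm high, lid 30 mm: 96 mm when shut. Origin: centre of its underside, z up. Its front, with the padlock eye, faces its own -x; the hinge runs along the top rear edge of the tray at +x. A lens lies in the tray on black foam, below the rim.
- lid (a joint): Lid angle in rad: 0 shut, about 1.6 to 1.85 at the start, stop at 1.95. The hinge is parallel to the case's y. Damped friction hinge: above 0.9 rad the lid stays where it is left; pushed below 0.7 rad it sinks shut by its own weight in 1 to 2 s and lies shut. Moving it takes under 6 N at its front edge at up to 1 rad/s.
- lid_hinge (a point): On the hinge line, at the middle of the case's length: 66 mm above the bench, 85 mm behind the case's centre. Its axes are the lid's (as the case's when shut; opening turns the lid about +y, front edge up and back). The lid spans x -170 to 0, y -120 to 120, z 0 (rim) to 30 mm (flat outer face).
- lid_edge (a point): Middle of the front edge of the lid's flat outer face, at (-170, 0, 30) mm in the lid's axes. The lid's steel eye tab (40 mm wide, 3 mm thick, at rim height in the middle of the front) reaches 42 mm beyond the lid's front.
- eye (a point): Padlock eye: round 17 mm hole in a level steel tab (40 mm wide, 3 mm thick) standing out 42 mm from the middle of the case's front; hole centre 25 mm before the front face. The point is on the tab's upper face, 66 mm above the bench; axes as the case. Lid shut, its like tab lies on this one, hole over hole: together they fill heights 63 to 69 mm and end 17 mm beyond the hole's centre.
- padlock: Laminated steel padlock, loose, standing on its flat base, 0.4 to 0.8 kg. Body 70 mm wide (its x), 34 thick (y), 56 high. Origin: centre of underside, z up. Shackle: a U of 10 mm round steel in the x-z plane, long leg at x = -22 mm (always in the body), free toe at x = +22 mm. It starts open (up). Turned to the case's yaw, the toe is on the case's side and the long leg is in front of the tabs.
- shackle (a joint): Travel of the shackle into the body in m: 0 = fully up (open; a spring holds it up), 0.0335 = lower stop. A hidden pawl snaps over at 0.031 and keeps the shackle down at about 0.031 for good (no key); let go before that, it springs up. Pressing takes 2 N, rising to about 8 N at the click. Lifting by the shackle lifts the whole padlock.
- shackle_bar (a point): Centre of the round bar at the crown of the shackle's U: padlock standing, 127 mm above the bench when open, 96 mm when locked. Axes as the padlock's; the crown arches along x (radius 22 mm); 34 mm clear between the legs.
- shackle_toe (a point): Lowest point of the rounded toe (10 mm thick), 22 mm along the padlock's +x from its middle. Padlock standing: 76 mm above the bench when open (20 mm above the body's top), about 45 mm when locked (11 mm inside the body).
- lens_barrel: Bystander: black lens barrel, 68 mm across, 45 mm high, standing. Origin: centre of its underside.
- screwdriver: Bystander: screwdriver, 170 mm long, lying. Origin: middle of its length on the bench.
- parts_box: Bystander: clear open plastic box, 120 x 90 x 35 mm. Origin: centre of its underside.
Not all that is in view belongs to the job. Leave any red or yellow look-alike of the padlock alone.

How it is judged (in metres and radians):
On the way, in this order (a step that is already met when the one before it is completed fails the run):
1. the lid is shut (value of joint lid below 0.03 rad), for 0.2 s.
2. the toe of the shackle has gone down through both eyes (value of joint lid below 0.05 rad and horizontal distance between shackle_toe and eye below 0.01 m and z of shackle_toe in the frame of eye below -0.004 m), for 0.1 s.
At the end, for the whole second after the job is handed in: The lid is shut (within 0.03 rad); the shackle is latched (travel over 29 mm) with its toe through both eyes (within 12 mm of the eye's centre from above, over 8 mm below the tab's upper face); the padlock is at rest, the bystanders within 25 mm of their places (value of joint lid below 0.03 rad and value of joint shackle above 0.029 m and horizontal distance between shackle_toe and eye below 0.012 m and z of shackle_toe in the frame of eye below -0.008 m and linear speed of padlock below 0.02 m/s); the robot touches nothing.
It fails at once if a bystander was pushed more than 25 mm from its place (distance of any of lens_barrel, screwdriver, parts_box from where it was at the start of the episode above 0.025 m).
It also fails if it takes over 51 s, if anything falls off the work surface, if the arm or the gripper's body presses on something with over 40 N, if the wrist force passes 120 N, or if a joint passes its speed limit or range.

### The arm

A 6-joint arm with a two-finger parallel gripper is mounted at the origin on the work surface. World frame = base frame: x ahead of the robot, y to its left, z up, the work surface at z = 0. Lengths are in mm, angles in rad, forces in N, time in s.
With the tool pointing down it reaches from about 375 to 925 mm from the base axis. Payload 5.7 kg.
Tool frame: the origin (TCP) lies on the centre line of the jaws, within the pads' length; the fingertips stand robot.tip_reach ahead of it and the grasp point (between the pads) lies 2 mm behind it (robot.tip_reach is the distance from the TCP to the fingertips, in mm); z points along the fingers, y is the line along which they close (so a half turn about z gives the same grasp; the last joint's range is limited). The gripper opens to 88 mm and grips with 3 to 60 N. Pads are 20 mm wide; open, the fingers measure 115 mm over their backs; the gripper's body (75 mm by 178 mm) begins 61 mm behind the grasp point.
Start: joints at [1.082, 0.359, 1.51, -0, 1.272, -0.115], TCP at [219.084, 558.539, 239.623] pointing down, gripper open.
Joint ranges: [-2.97, 2.97], [-1.01, 2.36], [0.21, 2.38], [-0.96, 4.11], [0.2, 2.71], [-2.98, 2.98]. Speed limits (rad/s): [2.39, 2.39, 3.14, 3.14, 3.14, 3.14].

### API

Orientations are given as a rotation vector (axis times angle).
In Python, from workcell import robot, optics gives the robot as it stands.
- The arm moves only by the shell command python3 -m jog 'ROWS'. ROWS is text: rows parted by semicolons, each of 7 numbers parted by spaces: the shift along the world's x, y, z in m, then the turn, a rotation vector about the world's x, y, z in rad, then the opening, from 0 (shut) to 1 (fully open). A call has 1 to 20 rows; each row shifts and turns the commanded pose from where the row before left it; what a row does not reach is not made up. A row lasts 1/8 s, in which the tool goes at most 62.5 mm and 10.7 degrees, less where a joint would pass 70% of its speed; a pose out of reach is approached as far as the arm can. A call is refused whole if a number of a shift passes 0.0625 or a number of a turn 0.188, either way. A call with a gripper value outside its range is refused whole. The fingers move at their own pace and stop on an object; the grip force is fixed at half the most. Time passes only in rows, so rows that do not move let the fingers close. It gives the time, the measured TCP pose, the force, the opening and the grip force at its end, in the units of the state.
- robot.observe(): the state, without advancing time (a new reading comes with each control period).
- optics.get_image(name): name is "scene" or "top" or "wrist"; returns (picture, depth): 400x640x3 uint8, red, green, blue; 400x640 float32, mm along the optical axis (not along the pixel's ray), 0 where there is no reading.
- optics.calibration(name): a dict with "fx", "fy", "cx", "cy" (pixels), "k1" (the pictures are not rectified: a ray, as slopes to the right and down, at radius r is drawn at 1 + k1 r^2 times it, then the intrinsics apply), "extrinsics" (4x4, takes a point from world to camera coordinates); the wrist camera has in their place "T_tool_cam" (4x4, takes a point from camera to tool coordinates, whose origin is the TCP and whose axes are the flange's). Camera axes: x right, y up, looking along -z (the intrinsics and any distortion apply to the point x, -y, -z); pixel columns grow to the right and rows downward; lengths in mm; the calibration is good to about 2 mm. A picture is of the moment at which its call begins: read the wrist's pose just before it. calibration takes no time and is no camera call.
- robot.hand_in(): hands the job in; it is judged then, once.
The state is a dict: "time_s": time; "joint_positions": joint angles; "qvel": joint speeds; "joint_torque": joint torques, N m; "eef_pos": TCP position; "tool_rot": TCP orientation; "wrist_force": force on the tool from outside, world axes, zero at the start; "ft_torque": the same for the moment, N m; "opening": opening from 0.0 (shut) to 1.0 (fully open); "gripper_force": force on a finger pad.
Only numpy, scipy, OpenCV 4.12 (cv2) and the standard library are available. Lean on these libraries where they do the work, as an engineer would, in place of code of your own. Each camera call takes 0.05 s, during which the arm holds its last target. There are 200 camera calls.

## Working session

There is one attempt and no reset: what is moved stays moved. The work goes in short steps, Python scripts to look and compute and a shell command to move; the robot and the scene stay as the last step left them, time stands still between calls to the robot, and variables do not carry over. Pictures are saved under pics/ and viewed, at most 10 in all, crops included, and the job is handed in when it is done.

```bash
mkdir -p pics; cat > h.py <<'E'
import numpy as np, cv2
from workcell import robot, optics
from scipy.spatial.transform import Rotation as R
def cam(n, st=None):
    c=optics.calibration(n)
    if n=="wrist":
        st=st or robot.observe(); T=np.eye(4); T[:3,:3]=R.from_rotvec(st["tool_rot"]).as_matrix(); T[:3,3]=st["eef_pos"]
        return c, T@np.array(c["T_tool_cam"])
    return c, np.linalg.inv(np.array(c["extrinsics"]))
def rays(c,M,uv):
    uv=np.asarray(uv,float).reshape(-1,2)
    K=np.array([[c["fx"],0,c["cx"]],[0,c["fy"],c["cy"]],[0,0,1]])
    p=cv2.undistortPoints(uv.reshape(-1,1,2),K,np.array([c["k1"],0,0,0,0.])).reshape(-1,2)
    d=np.c_[p[:,0],-p[:,1],-np.ones(len(p))]
    return M[:3,3], d@M[:3,:3].T     # unit depth along axis
def onz(c,M,uv,z):
    o,d=rays(c,M,uv); return o+d*((z-o[2])/d[:,2])[:,None]
def cloud(c,M,D):
    v,u=np.mgrid[0:D.shape[0],0:D.shape[1]]
    o,d=rays(c,M,np.c_[u.ravel(),v.ravel()])
    P=o+d*D.reshape(-1,1); P[D.ravel()<=0]=np.nan
    return P.reshape(D.shape+(3,))
def grab(n):
    st=robot.observe(); I,D=optics.get_image(n); c,M=cam(n,st); return I,D,c,M
def save(name,I): cv2.imwrite("pics/"+name+".png",cv2.cvtColor(np.ascontiguousarray(I),cv2.COLOR_RGB2BGR))
E
python3 - <<'E'
from h import *
for n in("scene","top"):
    I,D,c,M=grab(n); np.savez(n,I=I,D=D,M=M); save(n,I); print(n,M[:3,3].round(),M[:3,2].round(2),c["fx"],c["k1"])
print(robot.tip_reach, robot.observe())
print(optics.calibration("wrist")["T_tool_cam"])
E
```

```text
scene [1207. -433.  744.] [ 0.7  -0.29  0.65] 417.6973736912099 -0.03171985701325957
top [ 454. -115. 1301.] [-0.07  0.02  1.  ] 435.0193353375282 -0.10326808299047097
17.0 {'time_s': 0.1, 'joint_positions': array([ 1.08187908e+00,  3.59425347e-01,  1.51130324e+00, -2.21825996e-05,
        1.27248773e+00, -1.15118045e-01]), 'qvel': array([ 7.58810726e-04, -2.72357488e-03, -1.59063211e-03,  1.46372380e-03,
        6.39366815e-05, -1.09799893e-03]), 'joint_torque': array([-2.51815236e-04, -5.16356742e+01, -2.71406096e+01,  6.75231521e-02,
        2.75340246e-02, -3.06614049e-05]), 'eef_pos': array([218.84275794, 558.04221112, 238.9061406 ]), 'tool_rot': array([-5.83653732e-01, -3.08642829e+00,  2.44456024e-03]), 'wrist_force': array([0.12097616, 0.18430179, 0.01748177]), 'ft_torque': array([-0.01996935,  0.00919534, -0.04835757]), 'gripper_force': 0.0, 'opening': 1.0001407668974267}
[[-4.69554676e-04  9.55362489e-01  2.95435771e-01  8.19100995e+01]
 [ 9.99999858e-01  5.22592653e-04 -1.00566049e-04 -1.53069802e+00]
 [-2.50469594e-04  2.95435682e-01 -9.55362599e-01 -1.44724791e+02]
 [ 0.00000000e+00  0.00000000e+00  0.00000000e+00  1.00000000e+00]]
```

View pics/scene.png

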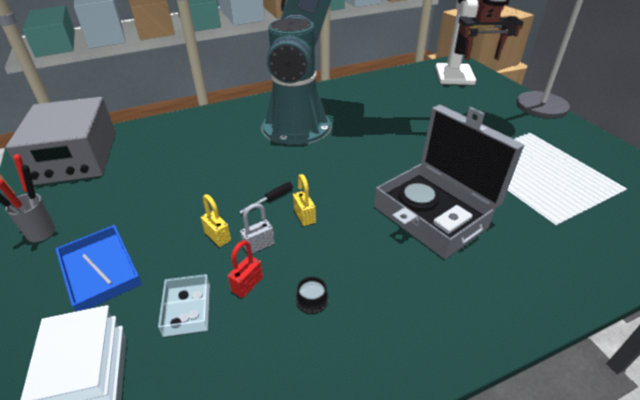

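View pics/top.png

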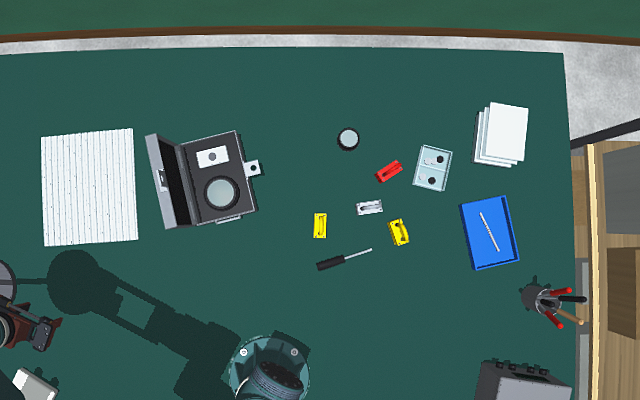

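Four padlocks in view. In the scene picture they are yellow (213,220), yellow (304,200), red (244,270) and grey (257,228). In the top picture they are yellow (320,225), yellow (400,233), red (389,171) and grey (370,207). The grey one fits the "laminated steel" description. The case is at top (210,178), with its eye tab at (253,168) pointing to -y and its lid open toward +y.

```bash
python3 - <<'E'
from h import *
z=np.load("top.npz");I,D,M=z["I"],z["D"],z["M"];c,_=cam("top")
P=cloud(c,M,D)
hsv=cv2.cvtColor(I,cv2.COLOR_RGB2HSV)
print("bench z", np.nanmedian(P[250:300,400:450,2]))
# padlock region
w=np.zeros(D.shape,bool);w[195:220,352:388]=1
m=w&(hsv[...,1]<60)&(hsv[...,2]>70)
for lo,hi in((40,66),(66,110),(110,140)):
    q=P[m&(P[...,2]>lo)&(P[...,2]<hi)]
    if len(q)>3:
        r=cv2.minAreaRect(q[:,:2].astype(np.float32));print("pad",lo,len(q),q.mean(0).round(1),r)
# case rim points
w[:]=0;w[120:235,140:265]=1
q=P[w&(P[...,2]>57)&(P[...,2]<72)];print("rim",len(q),cv2.minAreaRect(q[:,:2].astype(np.float32)))
# eye tab
w[:]=0;w[155:182,244:266]=1
g=cv2.resize(I[140:200,225:285],None,fx=9,fy=9,interpolation=cv2.INTER_CUBIC)
s=np.load("scene.npz");k=cv2.resize(s["I"][190:260,200:330],None,fx=5,fy=5,interpolation=cv2.INTER_CUBIC)
k2=cv2.resize(I[190:225,340:400],None,fx=9,fy=9,interpolation=cv2.INTER_CUBIC)
out=np.zeros((600,800,3),np.uint8)
out[:270,:270]=cv2.resize(g,(270,270)); out[:270,270:800]=cv2.resize(k2,(530,270)); out[270:600,:613]=cv2.resize(k,(613,330)); save("crop",out)
print("lid top", [ (np.array(np.nonzero(w)).shape)])
w[:]=0;w[120:235,140:200]=1
q=P[w&(P[...,2]>120)];print("lid",q.min(0),q.max(0))
for n,uv,h in(("lens",(348,138),45),("drv",(345,260),10),("box",(433,168),20),("yl",(320,225),90),("eye",(252,168),66)):
    print(n,onz(c,M,[uv],h)[0].round())
E
```

```text
bench z 0.2720040369782737
pad 40 211 [ 495.6 -290.7   55.9] ((496.46893310546875, -293.3332214355469), (33.27022171020508, 70.19041442871094), 7.8401641845703125)
pad 110 68 [ 495.9 -291.9  125.8] ((495.9855651855469, -292.66357421875), (9.835898399353027, 50.62046432495117), 8.953045845031738)
rim 1129 ((585.9407958984375, 138.92416381835938), (243.32432556152344, 237.89259338378906), 13.417684555053711)
lid top [(2, 594)]
lid [439.34545513 202.8910926  120.2882455 ] [679.51286206 292.69563231 280.54108626]
lens [ 700. -235.   45.]
drv [ 342. -226.   10.]
box [ 614. -492.   20.]
yl [ 446. -150.   90.]
eye [609.  43.  66.]
```

View pics/crop.png

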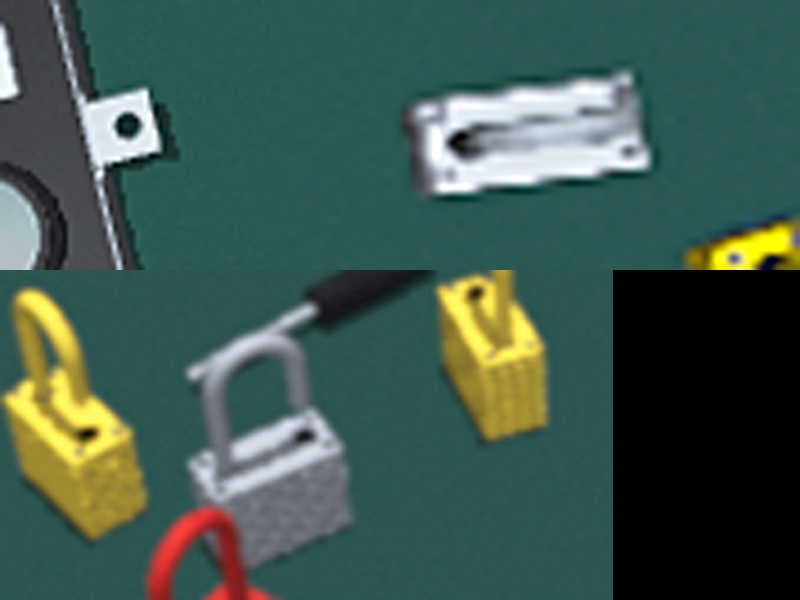

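The enlarged crop confirms the grey steel padlock. Its toe hole is on the +y side, so its yaw is about 98°. The eye hole is also clear at about (253,168). First I'll move behind the lid, with the tip high so the gripper body clears the lid tab.

```bash
python3 -m jog '.04 -.029 -.001 0 0 0 0;.04 -.029 -.001 0 0 0 0;.04 -.029 -.001 0 0 0 0;.04 -.029 -.001 0 0 0 0;.04 -.029 -.001 0 0 0 0;.04 -.029 -.001 0 0 0 0;.04 -.029 -.001 0 0 0 0;.04 -.029 -.001 0 0 0 0;0 0 0 0 0 0 0;0 0 0 0 0 0 0'
```

```text
time_s: 1.35
eef_pos: [538.3, 326.5, 231.1]
tool_rot: [-0.584, -3.085, 0.001]
wrist_force: [-0.0, 0.1, 0.0]
opening: 0.004
gripper_force: 0.0
```

```bash
python3 -m jog '.004 -.017 .001 0 0 0 0;.004 -.017 .001 0 0 0 0;.004 -.017 .001 0 0 0 0;.004 -.017 0 0 0 0 0;.004 -.017 -.001 0 0 0 0;.004 -.017 -.001 0 0 0 0;.004 -.017 -.002 0 0 0 0;.004 -.017 -.003 0 0 0 0;.004 -.015 -.005 0 0 0 0;.004 -.015 -.006 0 0 0 0;.003 -.014 -.006 0 0 0 0;.003 -.011 -.008 0 0 0 0;.003 -.010 -.008 0 0 0 0;.002 -.009 -.008 0 0 0 0;0 0 0 0 0 0 0;0 0 .03 0 0 0 0;0 0 .04 0 0 0 0'; python3 -c "
from h import *
I,D,c,M=grab('top');P=cloud(c,M,D)
q=P[120:235,135:290].reshape(-1,3);print(np.nanpercentile(q[:,2],[50,90,97,99.5]))"
```

```text
time_s: 3.48
eef_pos: [589.3, 116.8, 256.5]
tool_rot: [-0.583, -3.085, 0.001]
wrist_force: [0.4, -0.2, 0.1]
opening: -0.002
gripper_force: 0.0
[110.29979376 665.59590289 693.53194087 705.03421197]
```

```bash
python3 -m jog '-.009 -.041 0 0 0 -.106 .6;-.009 -.041 0 0 0 -.106 .6;-.009 -.041 0 0 0 -.106 .6;-.009 -.041 0 0 0 -.106 .6;-.009 -.041 0 0 0 -.106 .6;-.009 -.041 0 0 0 -.106 .6;-.009 -.041 0 0 0 -.106 .6;-.009 -.041 0 0 0 -.106 .6;-.009 -.041 0 0 0 -.106 .6;-.009 -.041 0 0 0 -.106 .6;0 0 0 0 0 0 .6;0 0 0 0 0 0 .6'; python3 - <<'E'
from h import *
I,D,c,M=grab("top");np.savez("top2",I=I,D=D);P=cloud(c,M,D)
w=np.zeros(D.shape,bool);w[110:245,130:275]=1
q=P[w&(P[...,2]>88)&(P[...,2]<104)];r=cv2.minAreaRect(q[:,:2].astype(np.float32));print("lid",len(q),np.median(q[:,2]),r)
a=I[130:215,215:300]
a=cv2.resize(a,(500,500),interpolation=cv2.INTER_CUBIC)
I,D,c,M=grab("wrist");np.savez("w1",I=I,D=D,M=M)
P=cloud(c,M,D);q=P[(P[...,2]>108)&(P[...,2]<145)];q=q[np.hypot(q[:,0]-496,q[:,1]+293)<60]
if len(q): print("crown",len(q),q.mean(0),cv2.minAreaRect(q[:,:2].astype(np.float32)),q[:,2].max())
q=P[(P[...,2]>50)&(P[...,2]<60)];q=q[np.hypot(q[:,0]-496,q[:,1]+293)<60]
print("body",len(q),cv2.minAreaRect(q[:,:2].astype(np.float32)))
save("w1",I)
save("eye2",a)
E
```

```text
time_s: 5.03
eef_pos: [500.2, -292.7, 256.6]
tool_rot: [-2.063, -2.369, -0.001]
wrist_force: [0.8, 0.7, 0.5]
opening: 0.599
gripper_force: 0.0
lid 5205 96.50232977136102 ((584.064453125, 146.97335815429688), (242.75123596191406, 173.48147583007812), 14.3295316696167)
crown 511 [ 494.25195226 -288.24452561  125.44596577] ((494.6649169921875, -292.107421875), (9.92029857635498, 50.90953826904297), 8.1417236328125) 132.4201280712163
body 1145 ((494.8118896484375, -293.1585388183594), (33.496986389160156, 70.6706771850586), 6.896965503692627)
```

View pics/w1.png

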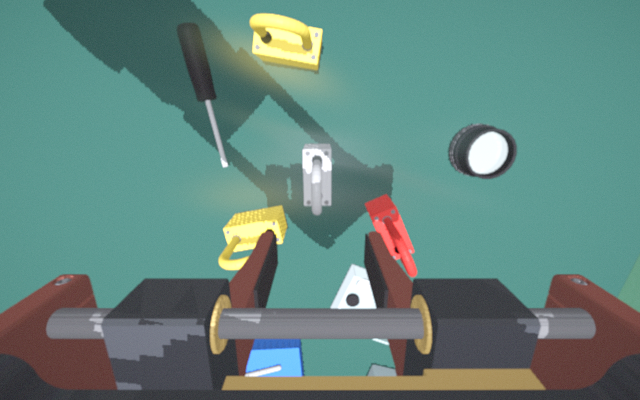

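View pics/eye2.png

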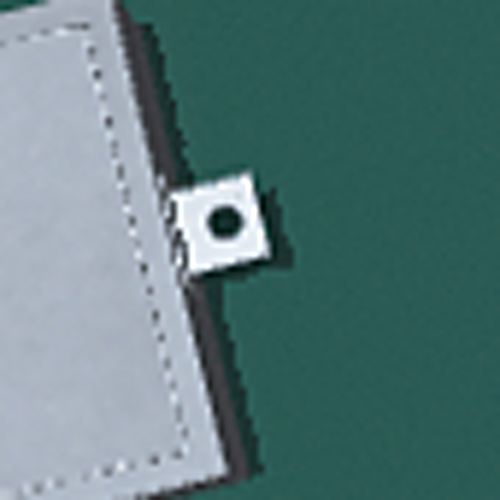

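The lid is shut: its face is flat at 96.5 mm and its yaw is 104.3°. The wrist view shows the grey padlock at (317,180) under the gripper, with nothing in the fingers' way. Next I'll descend on the crown and grip it.

```bash
python3 -c "
from h import *
c,M=cam('top');print(onz(c,M,[(252.8,167.3)],69))"
python3 -m jog '-.005 0 -.035 0 0 0 .6;0 0 -.035 0 0 0 .6;0 0 -.035 0 0 0 .6;0 0 -.0295 0 0 0 .6;0 0 0 0 0 0 .6;0 0 0 0 0 0 .6;0 0 0 0 0 0 0;0 0 0 0 0 0 0;0 0 0 0 0 0 0;0 0 0 0 0 0 0;0 0 0 0 0 0 0;0 0 0 0 0 0 0'
```

```text
[[610.81428518  40.31076095  69.        ]]
time_s: 6.62
eef_pos: [495.3, -293.6, 122.2]
tool_rot: [2.064, 2.368, 0.0]
wrist_force: [0.1, 0.7, 1.4]
opening: 0.109
gripper_force: 30.0
```

Gripped: opening is 9.6 mm on the 10 mm bar, and the eye is at (611, 40.4) from two methods. Next I'll lift, carry to 50 mm in front of the eye and turn to the case's yaw.

```bash
python3 -m jog '0 0 .02 0 0 0 0;0 0 .04 0 0 0 0;.0133 .0264 0 0 0 .0112 0;.0133 .0264 0 0 0 .0112 0;.0133 .0264 0 0 0 .0112 0;.0133 .0264 0 0 0 .0112 0;.0133 .0264 0 0 0 .0112 0;.0133 .0264 0 0 0 .0112 0;.0133 .0264 0 0 0 .0112 0;.0133 .0264 0 0 0 .0112 0;.0133 .0264 0 0 0 .0112 0;.0133 .0264 0 0 0 .0112 0;0 0 -.025 0 0 0 0;0 0 -.02 0 0 0 0;0 0 -.008 0 0 0 0;0 0 0 0 0 0 0;0 0 0 0 0 0 0'; python3 - <<'E'
from h import *
for n in("top","scene","wrist"):
    I,D,c,M=grab(n);np.savez(n+"3",I=I,D=D,M=M)
    if n=="wrist": save("w3",I)
    if n=="scene": 
        u=cv2.resize(I[160:280,360:500],None,fx=5,fy=5,interpolation=cv2.INTER_CUBIC);save("s3",u)
E
```

```text
time_s: 8.75
eef_pos: [628.6, -29.7, 129.7]
tool_rot: [1.928, 2.479, 0.001]
wrist_force: [0.4, -0.3, -5.2]
opening: 0.105
gripper_force: 30.0
```

View pics/s3.png

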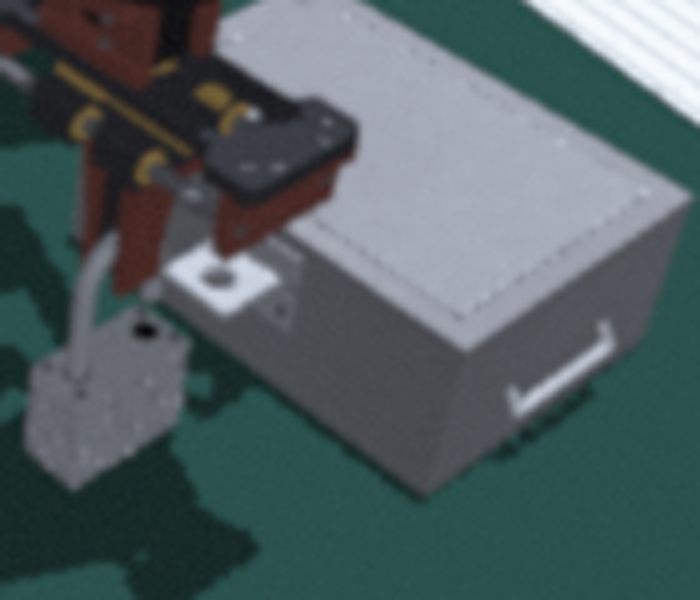

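View pics/w3.png

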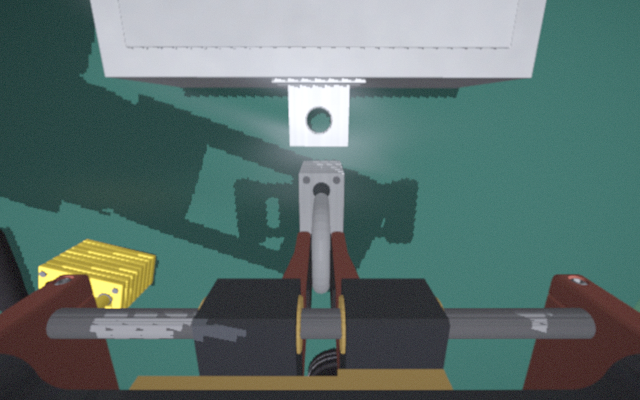

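The scene crop shows the padlock hanging upright in front of the tab, with the lid tab over the case tab. The wrist view shows the eye at (319,120) and the padlock's toe hole at (321,190), nearly in line. Next I'll measure the gap within that one camera.

```bash
python3 - <<'E'
from h import *
z=np.load("wrist3.npz");I=z["I"];M=z["M"];D=z["D"];c=optics.calibration("wrist");g=cv2.cvtColor(I,cv2.COLOR_RGB2GRAY)
def blob(x0,x1,y0,y1,t):
    m=(g[y0:y1,x0:x1]<t).astype(np.uint8);n,l,s,ce=cv2.connectedComponentsWithStats(m);k=1+np.argmax(s[1:,4]);print(s[k]);return ce[k]+[x0,y0]
e=blob(300,338,102,138,130);h=blob(308,336,176,204,85);print(e,h)
E=onz(c,M,[e],69)[0];H=onz(c,M,[h],63.5)[0]
P=cloud(c,M,D)
print(E,H,P[95,319],P[168,310],P[190,312])
ex=np.array([np.cos(np.radians(104.3)),np.sin(np.radians(104.3))]);ey=np.array([-ex[1],ex[0]])
d=(E-H)[:2];print("gap along/lateral",d@ex,d@ey,d)
for n in ((104.3),): pass
# lid front edge yaw
q=P[(P[...,2]>92)&(P[...,2]<100)];r=cv2.minAreaRect(q[:,:2].astype(np.float32));print(r)
# pad body yaw
q=P[150:240,290:350].reshape(-1,3);q=q[(q[:,2]>58)&(q[:,2]<67)&(q[:,1]<15)];print(len(q),cv2.minAreaRect(q[:,:2].astype(np.float32)))
E
```

```text
[  7   6  24  23 390]
[  5   7  16  12 139]
[318.13076923 118.39487179] [320.9352518  188.58992806]
[608.07005727  40.85211651  69.        ] [622.33167189  -7.56739293  63.5       ] [604.98797323  55.45810554  67.89205155] [611.08452281   2.03243645  46.42260188] [616.17427733 -10.27813033  63.38709956]
gap along/lateral 50.44187108986469 1.8601578926334958 [-14.26161462  48.41950944]
((606.841064453125, 46.41994094848633), (241.06031799316406, 111.91324615478516), 14.260687828063965)
2036 ((625.626220703125, -20.321029663085938), (34.05738067626953, 50.84210205078125), 14.231233596801758)
```

```bash
python3 -m jog '0 0 -.004 0 0 0 0;0 0 0 0 0 0 0;-.0023 .0081 0 0 0 0 0;-.0023 .0081 0 0 0 0 0;-.0023 .0081 0 0 0 0 0;-.0023 .0081 0 0 0 0 0;-.0023 .0080 0 0 0 0 0;-.0024 .0080 0 0 0 0 0;0 0 0 0 0 0 0;0 0 0 0 0 0 0'; python3 - <<'E'
from h import *
I,D,c,M=grab("wrist");np.savez("wrist4",I=I,D=D,M=M)
a=cv2.resize(I[60:260,240:400],None,fx=3,fy=3,interpolation=cv2.INTER_CUBIC)
I,D,c,M=grab("scene")
b=cv2.resize(I[180:270,370:420],None,fx=6,fy=6,interpolation=cv2.INTER_CUBIC)
o=np.zeros((600,800,3),np.uint8);o[:600,:480]=a;o[:540,490:790]=b;save("c4",o)
E
```

```text
time_s: 10.15
eef_pos: [614.4, 18.8, 125.2]
tool_rot: [1.928, 2.48, -0.0]
wrist_force: [0.1, 0.3, -6.0]
opening: 0.109
gripper_force: 30.0
```

View pics/c4.png

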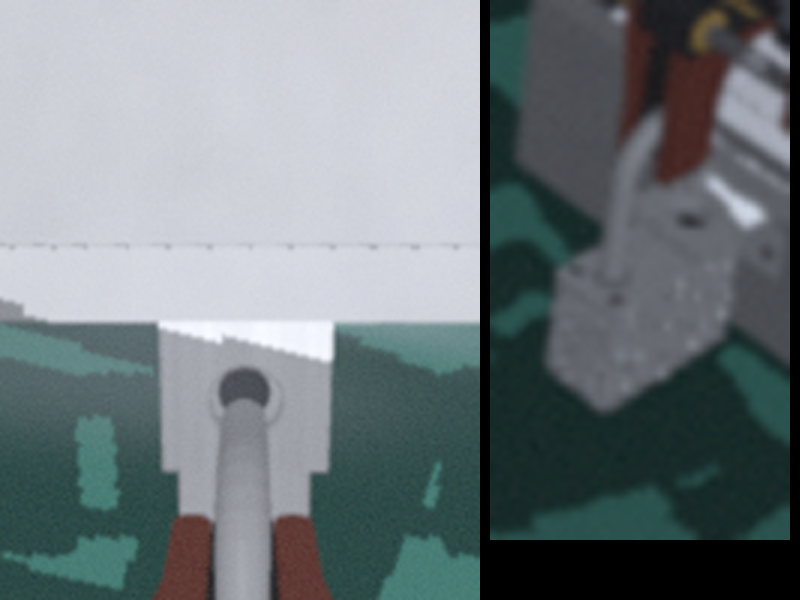

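The wrist crop shows the toe leg and the body's dark hole at x≈243, inside the eye outline (210 to 283, centre 246), so they are in line sideways. Next I'll check the along direction by number.

```bash
python3 - <<'E'
from h import *
z=np.load("wrist4.npz");M=z["M"];c=optics.calibration("wrist")
p=lambda u,v,zz:onz(c,M,[(240+u/3-.33,60+v/3-.33)],zz)[0]
ex=np.array([np.cos(np.radians(104.3)),np.sin(np.radians(104.3))]);o=robot.observe()["eef_pos"][:2]
for n,a in dict(eyeL=(210,400,69),eyeR=(283,400,69),eyetop=(246,366,69),eyetop63=(246,366,63),darktop=(243,368,59.5),tabend=(246,472,69),lidfront=(246,322,96),bodyend=(246,515,59.5)).items():
    q=p(*a)[:2]-o; print(n,round(q@ex,1),round(q@[-ex[1],ex[0]],1))
E
```

```text
eyeL 22.8 8.8
eyeR 22.8 -8.4
eyetop 31.1 0.3
eyetop63 29.6 0.3
darktop 28.2 1.0
tabend 4.7 0.3
lidfront 46.8 0.4
bodyend -10.7 0.3
```

Toe and eye agree within about 1 mm. Now I'll press the shackle down: 3 mm to the bench, then about 32.5 mm of travel.

```bash
python3 -m jog '0 0 -.003 0 0 0 0;0 0 -.003 0 0 0 0;0 0 -.003 0 0 0 0;0 0 -.003 0 0 0 0;0 0 -.003 0 0 0 0;0 0 -.003 0 0 0 0;0 0 0 0 0 0 0'; python3 -m jog '0 0 -.003 0 0 0 0;0 0 -.003 0 0 0 0;0 0 -.003 0 0 0 0;0 0 -.003 0 0 0 0;0 0 -.003 0 0 0 0;0 0 -.0025 0 0 0 0;0 0 0 0 0 0 0;0 0 0 0 0 0 0'
```

```text
time_s: 11.12
eef_pos: [614.5, 18.8, 107.0]
tool_rot: [1.928, 2.48, 0.0]
wrist_force: [2.1, -2.6, 2.7]
opening: 0.102
gripper_force: 30.0
time_s: 12.12
eef_pos: [614.8, 18.7, 89.9]
tool_rot: [1.928, 2.479, 0.001]
wrist_force: [2.4, -4.3, 5.6]
opening: 0.108
gripper_force: 30.0
```

```bash
python3 -m jog '0 0 -.001 0 0 0 0;0 0 0 0 0 0 0;0 0 0 0 0 0 .5;0 0 0 0 0 0 .5;0 0 0 0 0 0 .5;0 0 .02 0 0 0 .5;0 0 .04 0 0 0 .5;0 0 .04 0 0 0 .5;0 0 .03 0 0 0 .5;0 0 0 0 0 0 .5;0 0 0 0 0 0 .5'; python3 - <<'E'
from h import *
I,D,c,M=grab("wrist");P=cloud(c,M,D);st=robot.observe()["eef_pos"]
q=P.reshape(-1,3);q=q[(np.hypot(q[:,0]-616,q[:,1]-19)<26)&(q[:,2]>72)&(q[:,2]<140)&(q[:,1]<45)]
print(st,len(q),np.percentile(q[:,2],[5,50,95,99]) if len(q) else None)
a=cv2.resize(I[60:320,200:440],None,fx=2.3,fy=2.3,interpolation=cv2.INTER_CUBIC)
save("c5",a)
E
```

```text
time_s: 13.5
eef_pos: [613.3, 19.1, 217.4]
tool_rot: [-1.927, -2.479, 0.002]
wrist_force: [-0.2, 0.1, -0.2]
opening: 0.502
gripper_force: 0.0
[612.99593345  19.06676418 216.9312411 ] 520 [ 83.44992331  96.44401921 100.65377644 101.2367307 ]
```

View pics/c5.png

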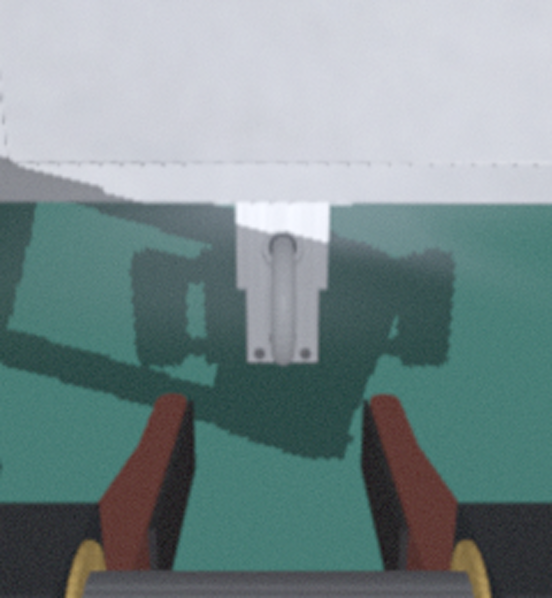

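The crown's top is at 101 mm (bar centre 96 mm), so the shackle is latched. It passes through the eye at (283,247), the lid is shut and the gripper is clear.

```bash
python3 -c "
from workcell import robot;print(robot.hand_in())"
```

```text
the job is handed in; nothing more can be done
None
```

The lid is shut, and the grey padlock's shackle is through both eyes and latched by measurement (crown at its locked height); I handed the job in at about 13.5 s, and no verdict was returned.

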